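Screw the hose elbow into the clamped port, 30 degrees past first resistance

TASK

Pick up the brass hose elbow, set its two pegs into the notches of the port clamped in the vise, and screw it in gently, clockwise from above. It runs freely at first; when you feel its foot meet the packing ring and the resistance rises, turn it 30 degrees further, stop there without turning back, and let go.

Things in the scene. Friction and masses are not known exactly. Their poses are not given: they have to be found in the camera images.
- elbow: Loose brass hose elbow, 180 g, standing upright on its round spigot, 70 mm tall. Origin at the centre of the spigot's flat foot; z up along the spigot (the screwing axis), x along the ribbed hose outlet, which is 18 mm thick and sticks out to x = 52 mm at z 52 mm. Spigot 24 mm in diameter; collar 39 mm in diameter at z 29 to 33 mm.
- elbow_grip (a point): Where to grip the elbow: on its axis, 58 mm above the foot, in the block above the collar. The block is 34 mm along x, 30 mm across its two flats (y) and reaches from z 32 to 70 mm; the fingers close along y, from above. Axes as the elbow's.
- elbow_peg (a point): One of the spigot's two round pegs, at +x (its twin is at -x), 5 mm thick, centred 8.5 mm above the foot; this point is 15.5 mm from the axis, the pegs' ends 16.5 mm.
- socket: Small blue machine vise, fixed to the bench, clamping the round steel port upright. Origin on the bench on the port's axis, z up; the vise's screw and tommy bar point to x. Port 50 mm in outer diameter; jaws end 13 mm below its mouth. Vise 76 mm along y, from x = -63 to 87 mm, screw and bar to 117 mm.
- port_mouth (a point): Centre of the port's mouth, 60 mm above the bench. Bore 26.4 mm wide: 1.1 mm of clearance round the spigot. Pegs that miss the notches stand on the mouth, foot 6 mm deep. Inside, out of sight, lies a rubber packing ring: the foot meets it at an unknown angle, 20 to 115 degrees after the notches; it then resists with about 12 N along the axis, gives way, and stays where it was pushed.
- port_notch (a point): One of the two entry notches in the mouth (at +x of the socket; its twin is at -x), each 36 degrees wide. They let the elbow's pegs in, outlet along +x or -x of the socket, within about 8 degrees.
- port_thread (a point): Where the foot's centre is, 16 mm below the mouth, when the pegs let in by the notches land on the thread (15 to 17 mm with the angle). The two-start thread goes down clockwise seen from above, 30 mm per turn (1 mm in 12 degrees), with 1 mm of axial play: follow its descent while turning. It ends at a hard stop about 150 degrees from the notches.
Mind the look-alikes: they are no part of the job. Of the things shaped like the elbow, the brass one is meant.

How it is judged:
On the way:
1. the elbow's pegs are in the notches of the port (z of elbow in the frame of port_mouth below -0.0125 m and horizontal distance between elbow and port_mouth below 0.003 m and distance of packing_c0 from where it was at the start of the episode below 0.001 m), for 0.1 s.
At the end, for the whole second after the job is handed in: The elbow stands upright in the port (axis within 3 mm and 0.08 rad), at rest and let go, its foot still on the packing ring (within 2.5 mm), which it has pushed down 1.35 to 3.5 mm: 30 degrees of turn past first contact (2.5 mm less some give), within about 12 degrees (distance of packing_c0 from where it was at the start of the episode between 0.00135 and 0.0035 m and distance between elbow and packing_c0 below 0.0055 m and horizontal distance between elbow and port_mouth below 0.003 m and angle between elbow's own z axis and vertical below 0.08 rad and linear speed of elbow below 0.01 m/s); the robot touches nothing.
It fails at once if the elbow is forced against the port or the packing ring with more than 40 N (contact force between elbow and socket above 40 N).
It also fails if it takes over 67 s, if anything falls off the work surface, if the arm or the gripper's body presses on something with over 40 N, if the wrist force passes 120 N, or if a joint passes its speed limit or range.

ROBOT

A 7-joint arm with a two-finger parallel gripper is mounted at the origin on a cart in front of the work surface, level with it; the furniture and walls round the work are solid. World frame = base frame: x ahead of the robot, y to its left, z up, the work surface at z = 0. Lengths are in m, angles in rad, forces in N, time in s.
With the tool pointing down it reaches from about 0.4 to 0.875 m from the base axis. Payload 6.5 kg.
Tool frame: the origin (TCP) lies midway between the tips of the shut fingers; the grasp point (between the pads) lies env.grasp_offset behind it (env.grasp_offset is the distance from the TCP to the grasp point, in m); z points along the fingers, y is the line along which they close (so a half turn about z gives the same grasp; the last joint's range is limited). The gripper opens to 88 mm and grips with 3 to 60 N. Pads are 18 mm wide; open, the fingers measure 123 mm over their backs; the gripper's body (75 mm by 187 mm) begins 45 mm behind the grasp point.
Start: joints at [1.148, 0.536, -0.004, 1.538, 0.003, 1.067, -0.071], TCP at [0.227, -0.609, 0.239] pointing down, gripper open.
Joint ranges: [-2.7, 2.7], [-0.37, 2.16], [-1.27, 1.26], [0.24, 2.4], [-1.31, 4.45], [0.19, 1.91], [-2.76, 2.76]. Speed limits (rad/s): [2.39, 2.39, 3.14, 3.14, 3.14, 3.14, 3.14].

INTERFACE

Orientations are given as a 3x3 rotation matrix whose columns are the frame's x, y, z axes.
In Python, from workcell import env gives the robot as it stands.
- The arm moves only by the tool play_rows, never from a script. Its argument "plan" is a list of rows, each a list of 2 entries, a list of its own where there are three numbers: the shift along the tool's x, y, z in m, then the turn about the tool's z in degrees. A call has exactly 5 rows; each row shifts and turns the commanded pose from where the row before left it, along the tool's axes as they then stand; what a row does not reach is not made up. A row lasts 1/12 s, in which the tool goes at most 41.7 mm and 7.16 degrees, less where a joint would pass 70% of its speed; a pose out of reach is approached as far as the arm can. A call is refused whole if a number of a shift passes 0.0417 or a number of a turn 7.16, either way. A call with a gripper value outside its range is refused whole. "jaw" is the finger opening in m, from 0 to 0.0881, set as the call begins (left out, the last holds). The fingers move at their own pace and stop on an object; "squeeze" is the grip in N (left out, the last holds). Time passes only in rows, so rows that do not move let the fingers close, or fill a call up. It gives the time, the measured TCP pose, the force, the opening and the grip force at its end, in the units of the state.
- env.sense(): the state, without advancing time (a new reading comes with each control period).
- env.capture(name): name is "side" or "top"; returns (picture, depth): 384x512x3 uint8, blue, green, red; 384x512 float32, m along the optical axis (not along the pixel's ray), 0 where there is no reading.
- env.camera_model(name): a dict with "fx", "fy", "cx", "cy" (pixels), "dist" ([k1, k2, p1, p2, k3] as OpenCV has them; the pictures are not rectified), "eye" and "attitude" of the camera in the world. Camera axes: x right, y down, z forward; pixel columns grow to the right and rows downward; lengths in m; the calibration is good to about 2 mm. A picture is of the moment at which its call begins. camera_model takes no time and is no camera call.
- env.job_done(): hands the job in; it is judged then, once.
The state is a dict: "time_s": time; "joints": joint angles; "qd": joint speeds; "tau": joint torques, N m; "tool_pos": TCP position; "ee_rot": TCP orientation; "force": force on the tool from outside, world axes, zero at the start; "wrist_torque": the same for the moment, N m; "gripper_width": finger opening in m; "gripper_force": force on a finger pad.
Only numpy, scipy, OpenCV 4.12 (cv2) and the standard library are available. Lean on these libraries where they do the work, as an engineer would, in place of code of your own. Each camera call takes 0.05 s, during which the arm holds its last target. There are 200 camera calls.

## Working session

There is one attempt and no reset: what is moved stays moved. The work goes in short steps, Python scripts to look and compute and a tool call to move; the robot and the scene stay as the last step left them, time stands still between calls to the robot, and variables do not carry over. Pictures are saved under pics/ and viewed, at most 10 in all, crops included, and the job is handed in when it is done.

Besides the shell and the picture viewer there is one more tool, called after "Request:" as name(argument=value, ...), one argument or row to a line, values as JSON. play_rows: Moves the arm, as the interface text tells. Its arguments: {"type":"object","properties":{"plan":{"type":"array","items":{"type":"array"}},"jaw":{"type":"number"},"squeeze":{"type":"number"}},"required":["plan"]}

```bash
mkdir -p pics; ls
cat > h.py <<'E'
import numpy as np, cv2
from workcell import env
def pt(name,u,v,depth=None,z=None):
    c=env.camera_model(name);K=np.array([[c['fx'],0,c['cx']],[0,c['fy'],c['cy']],[0,0,1]])
    n=cv2.undistortPoints(np.array([[[u,v]]],float),K,np.array(c['dist'])).ravel()
    d=np.array(c['attitude'])@np.array([n[0],n[1],1]);e=np.array(c['eye'])
    s=depth if z is None else (z-e[2])/d[2]
    return e+s*d
def px(name,P):
    c=env.camera_model(name);K=np.array([[c['fx'],0,c['cx']],[0,c['fy'],c['cy']],[0,0,1]])
    R=np.array(c['attitude']);q=(np.array(P)-np.array(c['eye']))@R
    r=cv2.projectPoints(q.reshape(-1,1,3),np.zeros(3),np.zeros(3),K,np.array(c['dist']))[0]
    return r.reshape(-1,2)
E
python3 - <<'E'
from h import *
print(env.sense(), env.grasp_offset)
for n in("side","top"):
    p,d=env.capture(n);np.savez('pics/'+n+'0.npz',p=p,d=d)
    cv2.imwrite(f'pics/{n}0.png',p)
    c=env.camera_model(n);print(n,c)
E
```

```text
pics
{'time_s': 0.0, 'joints': array([ 1.14783002,  0.53716078, -0.00444995,  1.53882747,  0.00262657,
        1.06731648, -0.07120408]), 'qd': array([ 0.00067716, -0.00019385, -0.00060507,  0.00037592,  0.00027776,
       -0.000651  , -0.00142059]), 'tau': array([ 1.03043112e-04, -5.70990872e+01,  9.90909040e-01, -2.51601219e+01,
       -5.62477356e-02,  1.79721537e-02,  1.54384957e-04]), 'tool_pos': array([ 0.22678438, -0.60851358,  0.23786028]), 'ee_rot': array([[ 9.36999468e-01,  3.49330026e-01, -7.27797254e-04],
       [ 3.49330755e-01, -9.36998208e-01,  1.54342918e-03],
       [-1.42778567e-04, -1.70043428e-03, -9.99998544e-01]]), 'force': array([ 0.0168736 ,  0.58397004, -0.3781495 ]), 'wrist_torque': array([0.046205  , 0.03412219, 0.04029514]), 'gripper_force': 0.0, 'gripper_width': 0.08807373898893976} 0.0187
side {'fx': 391.73757734866876, 'fy': 391.73757734866876, 'cx': 248.63424405325821, 'cy': 192.88420243237297, 'dist': array([-0.03480104,  0.        ,  0.        ,  0.        ,  0.        ]), 'eye': array([ 0.2493325 , -0.56189447,  0.54471291]), 'attitude': array([[ 0.92426455, -0.20287536,  0.32338309],
       [-0.38152511, -0.52012928,  0.76413619],
       [ 0.01317661, -0.82964276, -0.55813911]])}
top {'fx': 401.5455893316806, 'fy': 401.5455893316806, 'cx': 260.14917799271706, 'cy': 198.58290506531475, 'dist': array([-0.10925411,  0.        ,  0.        ,  0.        ,  0.        ]), 'eye': array([0.43998686, 0.06554648, 0.93319757]), 'attitude': array([[ 0.02793713, -0.99483328,  0.09760258],
       [-0.99903416, -0.02447481,  0.0364928 ],
       [-0.03391544, -0.09852782, -0.99455619]])}
```

View pics/side0.png

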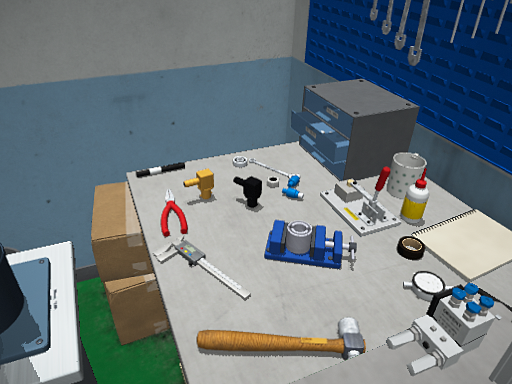

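View pics/top0.png

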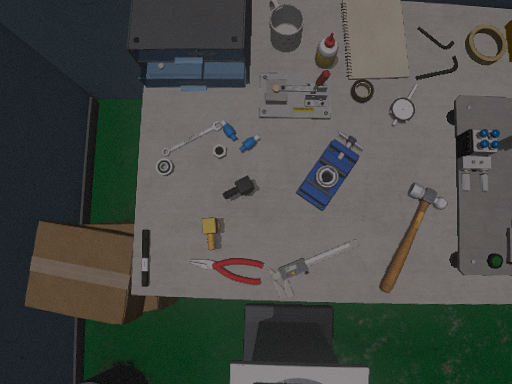

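The brass elbow is at top (209,228) and side (205,183). Its look-alikes are a black elbow at top (240,188) and side (250,190), and blue fittings at top (230,131) and (250,143). The vise and port are at top (327,177) and side (299,237). I choose the brass one and check it in a close crop.

Run:
```python
from h import *
t=np.load('pics/top0.npz');s=np.load('pics/side0.npz')
def crop(p,u,v,r): return cv2.resize(p[v-r:v+r,u-r:u+r],(400,400),interpolation=cv2.INTER_CUBIC)
A=crop(t['p'],210,230,25);B=crop(t['p'],327,177,40);
cv2.imwrite('pics/c1.png',np.hstack([A,B]))
for nm,u,v in(('elbow',210,226),('port rim',317,177),('floor',270,200)):
    print(nm,t['d'][v,u],pt('top',u,v,t['d'][v,u]))
print(px('top',[[0,0,0],[.4,0,0]]))
```

```text
elbow 0.8648063 [0.46249624 0.20379937 0.07093951]
port rim 0.87640566 [ 0.5759829  -0.02558982  0.06199701]
floor 0.93756735 [ 5.28846569e-01  7.66999699e-02 -3.72002091e-04]
[[297.17435816 430.42992439]
 [301.8284829  256.45999672]]
```

View pics/c1.png

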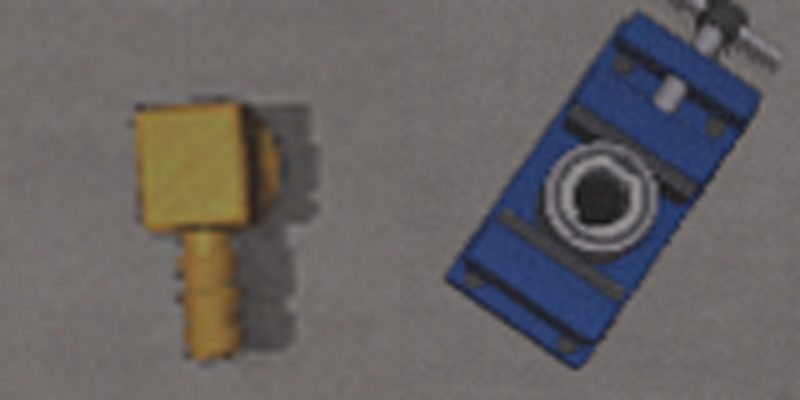

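The crop confirms the brass elbow: block top centred at about (209.4,225.7), outlet pointing down the image. The port rim is centred at about (327,175.6), with its notches along the vise's long axis, pointing up and right.

Run:
```python
from h import *
a=lambda x,y:(185+(x+.5)/8-.5,205+(y+.5)/8-.5)
b=lambda x,y:(287+(x-400+.5)/5-.5,137+(y+.5)/5-.5)
C=[pt('top',*a(*q),z=.07) for q in((137,105),(245,103),(250,228),(147,230))]
c=np.mean(C,0);print('elbow',c,[np.round(x[:2],4) for x in C])
e1=pt('top',*a(211,357),z=.052);print('tip',e1)
# outlet axis: mid root(209,232)?
e0=pt('top',*a(208,240),z=.052)
for d in((e1-e0),(e1-c),(C[3]-C[0]),(C[2]-C[1]),np.array([-1,1,0])*(C[1]-C[0])[[1,0,2]]):print(np.degrees(np.arctan2(d[1],d[0])),np.linalg.norm(d[:2]))
p=pt('top',*b(601.5,195),z=.06);print('port',p)
for q in((543,195),(660,195),(601,138),(601,252)):print(pt('top',*b(*q),z=.06)-p)
for q0,q1 in(((450,278),(637,12)),((578,367),(760,93))):
    d=pt('top',*b(*q1),z=.04)-pt('top',*b(*q0),z=.04);print('vise',np.degrees(np.arctan2(d[1],d[0])),np.linalg.norm(d))
# side depth check
s=np.load('pics/side0.npz');t=np.load('pics/top0.npz')
def cloud(n,d):
    c=env.camera_model(n);v,u=np.mgrid[0:384,0:512];K=np.array([[c['fx'],0,c['cx']],[0,c['fy'],c['cy']],[0,0,1]])
    nn=cv2.undistortPoints(np.stack([u.ravel(),v.ravel()],1).reshape(-1,1,2).astype(float),K,np.array(c['dist'])).reshape(-1,2)
    P=np.c_[nn,np.ones(len(nn))]*d.reshape(-1,1);return P@np.array(c['attitude']).T+np.array(c['eye'])
for n,D in(('side',s['d']),('top',t['d'])):
    P=cloud(n,D);m=(np.hypot(*(P[:,:2]-c[:2]).T)<.028)&(P[:,2]>.064)&(P[:,2]<.078)
    q=P[m];print(n,'elbow top',m.sum(),(q.min(0)+q.max(0))/2,q.mean(0),np.ptp(q,axis=0))
    m=(np.hypot(*(P[:,:2]-p[:2]).T)<.03)&(P[:,2]>.055)&(P[:,2]<.068);q=P[m];print(n,'port',m.sum(),(q.min(0)+q.max(0))/2,np.ptp(q,axis=0))
```

```text
elbow [0.46382476 0.20640981 0.07      ] [array([0.48  , 0.2228]), array([0.4813, 0.1934]), array([0.4477, 0.1907]), array([0.4463, 0.2187])]
tip [0.41219015 0.20284543 0.052     ]
-176.38270430538 0.03207212666536587
-176.0510881408995 0.0517574983902189
-173.08270175452552 0.03392738413285482
-175.55257486873637 0.033759420424494806
2.630981050454975 0.029483587457488854
port [ 0.57993414 -0.04748652  0.06      ]
[-0.00063079  0.02567446  0.        ]
[ 0.00064139 -0.02570663  0.        ]
[0.02537893 0.00044872 0.        ]
[-2.52189654e-02 -3.41077768e-05  0.00000000e+00]
vise -33.80143105871891 0.1487825772520149
vise -32.72134100033419 0.1498528909401867
side elbow top 127 [0.46018109 0.20695373 0.06849153] [0.45933269 0.20364447 0.06930205] [0.03569853 0.03219843 0.00897187]
side port 287 [ 0.57570497 -0.04769033  0.05902735] [0.04855786 0.0504911  0.00737061]
top elbow top 221 [0.46466695 0.2064407  0.06918792] [0.46395864 0.20655209 0.07002619] [0.03534837 0.03109682 0.01032113]
top port 276 [ 0.5794015  -0.04655203  0.06001451] [0.04962317 0.04663018 0.00979121]
```

Request:
play_rows(
  plan=[
    [[0.0277,-0.0223,0],0],
    [[0.0277,-0.0223,0],0],
    [[0.0277,-0.0223,0],0],
    [[0.0277,-0.0223,0],0],
    [[0.0277,-0.0223,0],0],
  ],
  jaw=0.07,
)

```text
time_s: 0.52
tool_pos: [0.3182, -0.4544, 0.2384]
ee_rot: [[0.937, 0.349, -0.0], [0.349, -0.937, 0.001], [-0.0, -0.001, -1.0]]
force: [0.1, 0.3, 0.5]
gripper_width: 0.0704
gripper_force: 0.0
```

Request:
play_rows(
  plan=[
    [[0.0277,-0.0223,0],0],
    [[0.0277,-0.0223,0],0],
    [[0.0277,-0.0223,0],0],
    [[0.0277,-0.0223,0],0],
    [[0.0277,-0.0223,0],0],
  ],
)

```text
time_s: 0.93
tool_pos: [0.409, -0.3016, 0.2386]
ee_rot: [[0.937, 0.349, -0.0], [0.349, -0.937, 0.0], [-0.0, -0.0, -1.0]]
force: [0.7, -0.4, -0.7]
gripper_width: 0.0698
gripper_force: 0.0
```

Request:
play_rows(
  plan=[
    [[0.0277,-0.0223,0],0],
    [[0.0277,-0.0223,0],0],
    [[0.0277,-0.0223,0],0],
    [[0.0277,-0.0223,0],0],
    [[0.0277,-0.0223,0],0],
  ],
)

```text
time_s: 1.35
tool_pos: [0.4999, -0.1489, 0.2385]
ee_rot: [[0.937, 0.349, -0.0], [0.349, -0.937, -0.0], [-0.0, -0.0, -1.0]]
force: [0.1, 0.9, -1.0]
gripper_width: 0.0702
gripper_force: 0.0
```

Request:
play_rows(
  plan=[
    [[0.009,-0.0347,0],0],
    [[0.009,-0.0347,0],0],
    [[0.009,-0.0347,0],0],
    [[0.009,-0.0347,0],0],
    [[0.009,-0.0347,0],0],
  ],
)

```text
time_s: 1.77
tool_pos: [0.4804, 0.0293, 0.2385]
ee_rot: [[0.937, 0.349, -0.0], [0.349, -0.937, -0.0], [-0.0, 0.0, -1.0]]
force: [0.4, -0.0, -0.2]
gripper_width: 0.0701
gripper_force: 0.0
```

Request:
play_rows(
  plan=[
    [[0.009,-0.0347,0],0],
    [[0.009,-0.0347,0],0],
    [[0.009,-0.0347,0],0],
    [[0.009,-0.0347,0],0],
    [[0.009,-0.0347,0],0],
  ],
)

```text
time_s: 2.18
tool_pos: [0.462, 0.2075, 0.2386]
ee_rot: [[0.937, 0.349, -0.0], [0.349, -0.937, -0.0], [-0.0, 0.0, -1.0]]
force: [0.1, -0.2, 0.3]
gripper_width: 0.0698
gripper_force: 0.0
```

Request:
play_rows(
  plan=[
    [[0,0,0],-7.1],
    [[0,0,0],-7.1],
    [[0,0,0],-7.1],
    [[0,0,0],-7.1],
    [[0,0,0],-7.1],
  ],
)

```text
time_s: 2.6
tool_pos: [0.4623, 0.206, 0.2384]
ee_rot: [[0.555, 0.832, -0.001], [0.832, -0.555, -0.0], [-0.001, -0.0, -1.0]]
force: [-0.2, 0.2, -0.4]
gripper_width: 0.0699
gripper_force: 0.0
```

Run:
```python
from h import *
s=env.sense();print(s['joints'],s['tool_pos'],np.degrees(np.arctan2(s['ee_rot'][1,0],s['ee_rot'][0,0])))
```

```text
[-0.08256229  0.33907561 -0.51752723  1.88992682  0.20151307  0.96464548
 -1.27922375] [0.46232775 0.20603355 0.2383713 ] 56.31222963445301
```

Request:
play_rows(
  plan=[
    [[0,0,0],-7.12],
    [[0,0,0],-7.12],
    [[0,0,0],-7.12],
    [[0,0,0],-7.12],
    [[0,0,0],-7.12],
  ],
)

```text
time_s: 3.02
tool_pos: [0.4624, 0.2059, 0.2384]
ee_rot: [[-0.033, 0.999, -0.001], [0.999, 0.033, -0.0], [-0.0, -0.001, -1.0]]
force: [-0.4, 0.1, -0.4]
gripper_width: 0.0699
gripper_force: 0.0
```

Request:
play_rows(
  plan=[
    [[0,0,0],-7.12],
    [[0,0,0],-7.12],
    [[0,0,0],-7.12],
    [[0,0,0],-7.12],
    [[0,0,0],-7.12],
  ],
)

```text
time_s: 3.43
tool_pos: [0.4624, 0.2059, 0.2384]
ee_rot: [[-0.609, 0.794, -0.001], [0.794, 0.609, -0.0], [0.0, -0.001, -1.0]]
force: [0.0, 0.4, -0.5]
gripper_width: 0.0698
gripper_force: 0.0
```

Request:
play_rows(
  plan=[
    [[0,0,0],-7.12],
    [[0,0,0],-7.12],
    [[0,0,0],-7.12],
    [[0,0,0],-7.12],
    [[0,0,0],-7.12],
  ],
)

```text
time_s: 3.85
tool_pos: [0.4624, 0.2058, 0.2384]
ee_rot: [[-0.957, 0.291, -0.001], [0.291, 0.957, -0.0], [0.0, -0.0, -1.0]]
force: [0.1, -0.2, -0.4]
gripper_width: 0.0701
gripper_force: 0.0
```

Request:
play_rows(
  plan=[
    [[0,0,0.01],-7.12],
    [[0,0,0.03],-7.12],
    [[0,0,0.03],-7.12],
    [[0,0,0.03],0],
    [[0,0,0.02],0],
  ],
)

```text
time_s: 4.27
tool_pos: [0.4614, 0.2051, 0.1159]
ee_rot: [[-0.997, -0.072, -0.003], [-0.072, 0.997, -0.001], [0.003, -0.001, -1.0]]
force: [-0.3, -0.8, -1.0]
gripper_width: 0.0699
gripper_force: 0.0
```

Run:
```python
from h import *
s=env.sense();print(s['joints'],s['tool_pos'],np.degrees(np.arctan2(s['ee_rot'][1,0],s['ee_rot'][0,0])))
a,d=env.capture('side');b,d2=env.capture('top')
A=cv2.resize(a[120:220,155:255],(400,400),interpolation=cv2.INTER_CUBIC)
B=cv2.resize(b[165:265,160:260],(400,400),interpolation=cv2.INTER_CUBIC)
cv2.imwrite('pics/c2.png',np.hstack([A,B]))
```

```text
[ 0.1454255   0.63633489 -0.84776963  1.97050346  0.64558523  0.8319378
  0.5780072 ] [0.46140438 0.20505546 0.11592537] -175.8820734760908
```

View pics/c2.png

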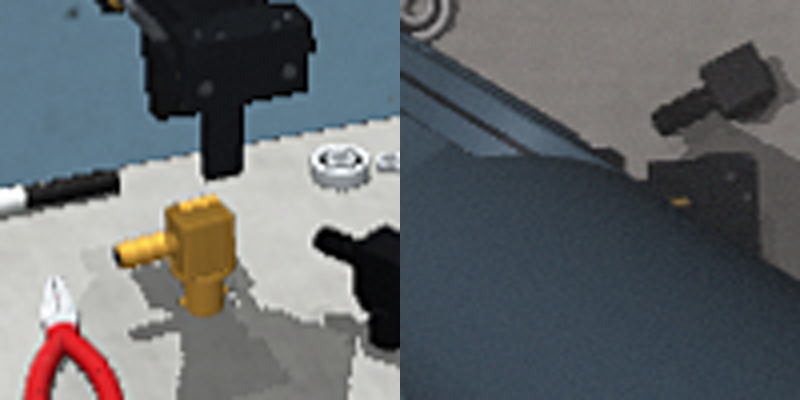

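Run:
```python
from h import *
s=env.sense();T=s['tool_pos'];R=s['ee_rot']
f=lambda P:(px('side',P)-[155,120])*4+1.5
print('finger tip L/R pred',f([T+R@[sx*.009,-.0525,0] for sx in(-1,1)]), f([T+R@[sx*.009,-.0525,-.02] for sx in(-1,1)]))
th=np.radians(-175.5);c,sn=np.cos(th),np.sin(th);Re=np.array([[c,-sn,0],[sn,c,0],[0,0,1]])
E=np.array([.4635,.2065,0])
print('block near(+y elbow) top corners',f([E+Re@[sx*.017,.015,z] for z in(.07,.035) for sx in(1,-1)]))
print('far top',f([E+Re@[sx*.017,-.015,.07] for sx in(1,-1)]))
a,d=env.capture('side');np.savez('pics/side1.npz',p=a,d=d)
cv2.imwrite('pics/c3.png',cv2.resize(a[135:205,175:245],(560,560),interpolation=cv2.INTER_CUBIC))
```

```text
finger tip L/R pred [[245.50322448 181.03199551]
 [214.84303886 187.91165402]] [[244.46704077 148.80610891]
 [213.39686694 155.51559291]]
block near(+y elbow) top corners [[185.73274837 227.88676867]
 [240.17425168 214.67694093]
 [188.96273224 278.51256799]
 [242.22599267 264.88514546]]
far top [[167.3275022  203.95263393]
 [220.72718712 191.37977822]]
```

View pics/c3.png

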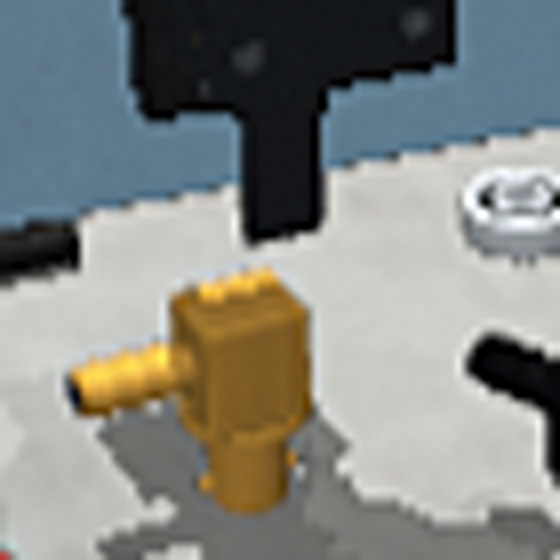

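Request:
play_rows(
  plan=[
    [[-0.0017,0.0014,0.016],0],
    [[0,0,0.018],0],
    [[0,0,0.018],0],
    [[0,0,0.014],0],
    [[0,0,0.0106],0],
  ],
)

```text
time_s: 4.83
tool_pos: [0.4649, 0.2078, 0.0422]
ee_rot: [[-0.997, -0.071, 0.001], [-0.071, 0.997, 0.0], [-0.001, 0.0, -1.0]]
force: [0.1, -0.3, -0.8]
gripper_width: 0.0697
gripper_force: 0.0
```

Request:
play_rows(
  plan=[
    [[0,0,0],0],
    [[0,0,0],0],
    [[0,0,0],0],
    [[0,0,0],0],
    [[0,0,0],0],
  ],
)

```text
time_s: 5.25
tool_pos: [0.4648, 0.2078, 0.0429]
ee_rot: [[-0.997, -0.071, 0.001], [-0.071, 0.997, 0.0], [-0.001, 0.0, -1.0]]
force: [0.4, -0.8, 0.4]
gripper_width: 0.0696
gripper_force: 0.0
```

Request:
play_rows(
  plan=[
    [[0.0019,-0.0012,0.0036],0],
    [[0,0,0],0],
    [[0,0,0],0],
    [[0,0,0],0],
    [[0,0,0],0],
  ],
)

```text
time_s: 5.67
tool_pos: [0.4624, 0.2063, 0.0385]
ee_rot: [[-0.997, -0.072, -0.0], [-0.072, 0.997, 0.0], [0.0, 0.0, -1.0]]
force: [0.0, 0.6, -0.7]
gripper_width: 0.07
gripper_force: 0.0
```

Request:
play_rows(
  plan=[
    [[0,0,0],0],
    [[0,0,0],0],
    [[0,0,0],0],
    [[0,0,0],0],
    [[0,0,0],0],
  ],
  jaw=0.0,
  squeeze=25,
)

```text
time_s: 6.08
tool_pos: [0.4624, 0.2063, 0.0385]
ee_rot: [[-0.997, -0.072, 0.0], [-0.072, 0.997, -0.0], [-0.0, -0.0, -1.0]]
force: [0.9, -0.3, 0.7]
gripper_width: 0.0386
gripper_force: 0.0
```

Request:
play_rows(
  plan=[
    [[0,0,0],0],
    [[0,0,0],0],
    [[0,0,0],0],
    [[0,0,0],0],
    [[0,0,0],0],
  ],
)

```text
time_s: 6.5
tool_pos: [0.4625, 0.2064, 0.0385]
ee_rot: [[-0.997, -0.072, 0.0], [-0.072, 0.997, 0.0], [-0.0, 0.0, -1.0]]
force: [0.6, 1.3, -0.5]
gripper_width: 0.0299
gripper_force: 24.7
```

Request:
play_rows(
  plan=[
    [[0,0,-0.012],0],
    [[0,0,-0.026],0],
    [[0,0,-0.026],0],
    [[0,0,-0.026],0],
    [[0,0,-0.012],0],
  ],
)

```text
time_s: 6.92
tool_pos: [0.4632, 0.207, 0.1436]
ee_rot: [[-0.997, -0.072, 0.003], [-0.072, 0.997, 0.001], [-0.003, 0.001, -1.0]]
force: [0.9, 0.6, -1.3]
gripper_width: 0.0301
gripper_force: 24.7
```

Request:
play_rows(
  plan=[
    [[-0.0098,-0.0261,0],0],
    [[-0.0098,-0.0261,0],0],
    [[-0.0098,-0.0261,0],0],
    [[-0.0098,-0.0261,0],0],
    [[-0.0098,-0.0261,0],0],
  ],
)

```text
time_s: 7.33
tool_pos: [0.5206, 0.078, 0.1404]
ee_rot: [[-0.997, -0.072, -0.001], [-0.072, 0.997, -0.0], [0.001, -0.0, -1.0]]
force: [1.3, 0.4, -2.2]
gripper_width: 0.0298
gripper_force: 24.7
```

Request:
play_rows(
  plan=[
    [[-0.0098,-0.0261,0],0],
    [[-0.0098,-0.0261,0],0],
    [[-0.0098,-0.0261,0],0],
    [[-0.0098,-0.0261,0],0],
    [[-0.0098,-0.0261,0],0],
  ],
)

```text
time_s: 7.75
tool_pos: [0.5787, -0.0487, 0.1403]
ee_rot: [[-0.997, -0.071, -0.001], [-0.071, 0.997, -0.0], [0.001, -0.0, -1.0]]
force: [1.5, 0.1, -1.2]
gripper_width: 0.0302
gripper_force: 24.7
```

Request:
play_rows(
  plan=[
    [[0,0,0],6.2],
    [[0,0,0],6.2],
    [[0,0,0],6.2],
    [[0,0,0],6.2],
    [[0,0,0],6.2],
  ],
)

```text
time_s: 8.17
tool_pos: [0.5782, -0.0472, 0.1402]
ee_rot: [[-0.889, 0.457, -0.001], [0.457, 0.889, 0.0], [0.001, -0.0, -1.0]]
force: [0.2, 0.2, -1.8]
gripper_width: 0.0297
gripper_force: 24.7
```

Request:
play_rows(
  plan=[
    [[0,0,0],6.4],
    [[0,0,0.012],0],
    [[0,0,0],0],
    [[0,0,0],0],
    [[0,0,0],0],
  ],
)

```text
time_s: 8.58
tool_pos: [0.5784, -0.047, 0.128]
ee_rot: [[-0.837, 0.547, -0.001], [0.547, 0.837, 0.0], [0.001, -0.0, -1.0]]
force: [-0.3, -0.8, -2.1]
gripper_width: 0.0303
gripper_force: 24.7
```

Run:
```python
from h import *
a,d=env.capture('side');b,d2=env.capture('top');np.savez('pics/s2.npz',a=a,d=d,b=b,d2=d2)
s=env.sense();print(s['joints'],s['tool_pos'],s['ee_rot'],np.degrees(np.arctan2(s['ee_rot'][1,0],s['ee_rot'][0,0])))
cv2.imwrite('pics/c4.png',cv2.resize(a[190:280,240:360],(800,600),interpolation=cv2.INTER_CUBIC))
```

```text
[ 0.49639731  0.66352149 -0.68044245  1.77887965  0.52263922  0.88772109
  0.57090033] [ 0.5788623  -0.04700614  0.1284381 ] [[-8.36540495e-01  5.47905089e-01 -1.14277867e-04]
 [ 5.47905031e-01  8.36540476e-01  3.28270896e-04]
 [ 2.75459356e-04  2.11998480e-04 -9.99999940e-01]] 146.77659082036251
```

View pics/c4.png

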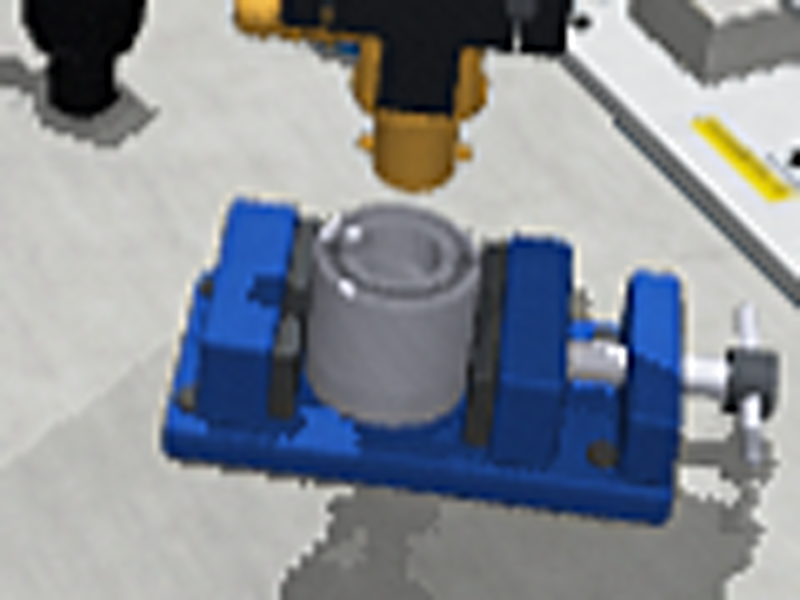

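Run:
```python
from h import *
g=lambda x,y:(240+(x+.5)/6.667-.5,190+(y+.5)/6.667-.5)
iv=lambda u,v:(np.array([u,v])+.5-[240,190])*6.667-.5
F=pt('side',*g(414.5,165),z=.0899);P=pt('side',*g(395,253),z=.06)
print(F,P,'P-F',P-F)
R=env.sense()['ee_rot'];print('tool',R.T@(P-F))
a=np.linspace(0,2*np.pi,73)
def ell(c,r,z):
    q=px('side',np.c_[c[0]+r*np.cos(a),c[1]+r*np.sin(a),0*a+z]);q=np.array([iv(*x) for x in q]);return q.min(0),q.max(0)
# model: foot at TCP xy, port at .579,-.047
print('foot pred',ell((.5789,-.047),.012,.0899));print('port pred',ell((.579,-.047),.025,.06))
print('foot fit',ell(F,.012,.0899));print('port fit',ell(P,.025,.06))
Rz=lambda r,z,s:env.sense()['tool_pos']*[1,1,0]+[0,0,z]+R[:,0]*r*s*[1,1,0]
print('pegs pred',[iv(*px('side',[Rz(.0155,.0984,s)])[0]) for s in(1,-1)])
```

```text
[ 0.58011511 -0.04503995  0.0899    ] [ 0.57557379 -0.04692844  0.06      ] P-F [-0.00454132 -0.00188849 -0.0299    ]
tool [ 0.00275605 -0.00407435  0.0298999 ]
foot pred (array([372.450539  , 144.94028077]), array([455.83941215, 195.19914476]))
port pred (array([320.6029204 , 198.48339715]), array([490.5299003 , 305.26123529]))
foot fit (array([372.96672085, 140.322247  ]), array([456.14866014, 190.33177598]))
port fit (array([310.14105912, 200.89643237]), array([480.27403471, 307.9603626 ]))
pegs pred [array([362.71100661, 139.58966962]), array([470.82784918, 152.74824514])]
```

```bash
cat >> h.py <<'E'
from scipy.optimize import least_squares
def cloud(n,d):
    c=env.camera_model(n);v,u=np.mgrid[0:384,0:512];K=np.array([[c['fx'],0,c['cx']],[0,c['fy'],c['cy']],[0,0,1]])
    nn=cv2.undistortPoints(np.stack([u.ravel(),v.ravel()],1).reshape(-1,1,2).astype(float),K,np.array(c['dist'])).reshape(-1,2)
    P=np.c_[nn,np.ones(len(nn))]*d.reshape(-1,1);return P@np.array(c['attitude']).T+np.array(c['eye'])
def circ(P,c0,r,zlo,zhi,rm):
    m=(P[:,2]>zlo)&(P[:,2]<zhi)&(np.hypot(*(P[:,:2]-c0).T)<rm)&(P[:,1]<c0[1]+.004);q=P[m,:2]
    f=least_squares(lambda c:np.hypot(*(q-c).T)-r,c0,loss='soft_l1',f_scale=.001)
    return f.x.round(4),m.sum(),np.median(abs(f.fun)).round(4)
def rowedges(img,u0,u1,v):  # subpixel strongest edges along a row (grey gradient)
    g=cv2.GaussianBlur(img.astype(np.float32),(3,3),0).sum(2)[v,u0:u1];return np.gradient(g)
E
python3 - <<'E'
from h import *
s=np.load('pics/s2.npz');s0=np.load('pics/side0.npz')
P=cloud('side',s['d']);P0=cloud('side',s0['d'])
print('spigot',circ(P,np.array([.579,-.047]),.012,.092,.116,.018))
for z in((.02,.055),(.03,.05),(.04,.056)):
  print('port',circ(P0,np.array([.577,-.047]),.025,*z,.031),circ(P,np.array([.577,-.047]),.025,*z,.031))
# hue/saturation classification for spigot width at rows 208..216
hsv=cv2.cvtColor(s['a'],cv2.COLOR_BGR2HSV)
for v in range(207,218):
    print(v,''.join('%4d'%x for x in hsv[v,290:315,1]))
print(s['a'][222:236:2,284:316].sum(2))
E
```

```text
spigot (array([ 0.5783, -0.0465]), np.int64(115), np.float64(0.0005))
port (array([ 0.5769, -0.0466]), np.int64(375), np.float64(0.0006)) (array([ 0.5768, -0.0466]), np.int64(370), np.float64(0.0005))
port (array([ 0.5771, -0.0468]), np.int64(222), np.float64(0.0007)) (array([ 0.5771, -0.0467]), np.int64(217), np.float64(0.0006))
port (array([ 0.5772, -0.0468]), np.int64(191), np.float64(0.0008)) (array([ 0.577 , -0.0468]), np.int64(195), np.float64(0.0006))
207    4   4   2   2   4  39 162 189 181 179 184 184 185 181 169 173 168 121 198 223 110   3   4   4   4
208    4   4   5   4   5   5 123 193 184 181 180 185 184 183 182 179 182 188 161  12   9   4   5   5   5
209    5   5   2   4  11  19 125 199 182 182 181 183 179 182 183 184 186 200 137   9   4   5   8   6   5
210    6   5   2   7 110 115 181 190 181 181 181 178 181 181 180 181 180 199 134  14   5   5   6   8   5
211    5   5   4  40 206 209 200 185 181 178 179 180 181 181 178 178 187 193 132  56  10   5   6   5   5
212    4   7   4   7  58 149 197 184 184 181 181 179 181 181 182 180 181 191 172 194 110   4   4   6   4
213    
[... 749 characters left out ...]
0 422 539 496 618 618 616 619 623]
 [231 257 252 361 345 267 208 325 391 360 309 322 358 371 381 382 376 376
  352 357 317 314 420 417 313 300 411 589 395 321 337 271]
 [249 259 256 333 383 297 239 353 388 369 364 363 381 389 391 381 386 373
  352 345 313 258 341 386 337 200 260 374 163 145 160 135]
 [255 268 231 243 383 414 301 234 363 418 405 346 352 369 374 384 398 426
  422 363 303 328 410 417 268 266 329 419 167 152 169 137]
 [271 287 176 258 273 332 384 699 541 281 301 368 368 420 413 411 406 408
  416 424 429 335 347 269 303 409 426 319 155 164 176 124]
 [140 138 161 269 294 308 316 351 525 401 414 417 378 341 310 313 297 299
  299 313 321 382 414 412 408 347 314 230 130 135 162 110]]
```

Run:
```python
from h import *
a=np.linspace(0,2*np.pi,361)
def cols(c,r,row,lo,hi):
    q=np.vstack([px('side',np.c_[c[0]+r*np.cos(a),c[1]+r*np.sin(a),0*a+z]) for z in np.linspace(lo,hi,200)])
    k=abs(q[:,1]-row)<.3;return q[k,0].min().round(2),q[k,0].max().round(2)
for row in(209,213):print('spig',row,cols((.5783,-.0465),.012,row,.0899,.118))
for row in(228,235,242,246):print('port',row,cols((.577,-.0467),.025,row,.005,.06))
s=np.load('pics/s2.npz')
for v in(228,235,242,246):
  for b in range(3):print(v,b,s['a'][v,282:292,b],s['a'][v,306:316,b])
m=s['d'][209,290:315];print((m*1000).astype(int))
for v in (228,235,242):print((s['d'][v,282:316]*1000).astype(int))
```

```text
spig 209 (np.float64(295.55), np.float64(308.39))
spig 213 (np.float64(295.15), np.float64(307.9))
port 228 (np.float64(286.51), np.float64(312.18))
port 235 (np.float64(285.9), np.float64(311.39))
port 242 (np.float64(285.29), np.float64(310.45))
port 246 (np.float64(284.95), np.float64(309.91))
228 0 [180  95  84  89  90 117 135 104  84 123] [120 136 118  70  91 132  56  53  56  45]
228 1 [ 83  49  84  88  86 108 124  97  77 115] [111 125 110  66  85 121  54  48  53  45]
228 2 [ 32  25  81  82  80 108 124  96  78 115] [110 125 109  64  84 121  53  44  51  45]
235 0 [ 51  48  53  52  61  96 105 109 116 118] [136 127 121 111 111  76  48  50  50  62]
235 1 [ 38  47  49  51  57  89  98 102 108 109] [127 119 112 104 103  70  46  49  51  35]
235 2 [ 32  46  48  48  56  89  98 102 106 109] [126 117 112 104 101  70  42  46  51  20]
242 0 [ 98 110  86  44  88 105 110 114 116 122] [120 118 112 110  76  56  59  60  48 111]
242 1 [ 97 103  80  32  83  97 104 105 109 114] [112 109 106 103  70  52  53  59  47  51]
242 2 [ 92  99  77  26  81  97 102 105 108 112] [110 108 105 101  69  48  52  56  44  19]
246 0 [ 46  48  36 107  89  96 104 115 122 123] [118 113 108 107  28  67  67  61  49 133]
246 1 [ 45  47  30  52  84  92  96 107 114 114] [110 105 100  98  26  64  64  63  35  61]
246 2 [ 44  45  26  23  85  92  96 105 112 114] [108 104  99  99  26  61  61  59  29  25]
[919 925 923 921 923 919 742 737 734 735 733 728 728 730 732 731 732 736
 740 922 923 922 923 921 921]
[787 791 792 791 794 771 767 767 768 770 768 790 787 791 791 792 793 794
 794 786 785 782 779 778 774 774 774 767 769 766 795 793 792 792]
[775 774 776 773 779 772 768 761 760 757 757 752 754   0 751 751 752 751
 752 750 750 751 752 752 750 753 755 757 762 767 774 774 775 771]
[754 757 759 791 782 778 774 772 768 765 765 765 761 762 761 760 759 760
 759 759 758 758 760 761 764 765 768 772 778 758 758 758 755 754]
```

Request:
play_rows(
  plan=[
    [[0.001,-0.0005,0.007],0],
    [[0,0,0.007],0],
    [[0,0,0.007],0],
    [[0,0,0.005],0],
    [[0,0,0.0015],0],
  ],
)

```text
time_s: 9.1
tool_pos: [0.5769, -0.0469, 0.0996]
ee_rot: [[-0.836, 0.549, -0.002], [0.549, 0.836, 0.0], [0.002, -0.001, -1.0]]
force: [-0.3, 0.6, -1.8]
gripper_width: 0.0297
gripper_force: 24.7
```

Request:
play_rows(
  plan=[
    [[0,0,0.0],0],
    [[0,0,0.001],0],
    [[0,0,0.001],0],
    [[0,0,0.001],0],
    [[0,0,0],0],
  ],
)

```text
time_s: 9.52
tool_pos: [0.5778, -0.0469, 0.098]
ee_rot: [[-0.836, 0.549, 0.0], [0.549, 0.836, -0.0], [-0.0, -0.0, -1.0]]
force: [-0.9, 0.1, -1.1]
gripper_width: 0.0304
gripper_force: 24.7
```

Request:
play_rows(
  plan=[
    [[0,0,0.0008],0],
    [[0,0,0.0008],0],
    [[0,0,0.0008],0],
    [[0,0,0.0],0],
    [[0,0,0],0],
  ],
)

```text
time_s: 9.93
tool_pos: [0.5777, -0.0469, 0.0956]
ee_rot: [[-0.836, 0.549, -0.0], [0.549, 0.836, -0.0], [0.0, -0.0, -1.0]]
force: [-0.8, 1.0, -1.7]
gripper_width: 0.0303
gripper_force: 24.7
```

Run:
```python
from h import *
s=env.sense();print(s['tool_pos'],s['force'],s['wrist_torque'])
```

```text
[ 0.57770673 -0.04689908  0.09557046] [-0.83775636  1.01135534 -1.74978548] [ 0.05473961 -0.15859045 -0.02103266]
```

Request:
play_rows(
  plan=[
    [[0,0,0.0008],0],
    [[0,0,0.0008],0],
    [[0,0,0.0008],0],
    [[0,0,0.0],0],
    [[0,0,0],0],
  ],
)

```text
time_s: 10.35
tool_pos: [0.5777, -0.0469, 0.0931]
ee_rot: [[-0.836, 0.549, -0.0], [0.549, 0.836, 0.0], [0.0, -0.0, -1.0]]
force: [0.7, -0.3, -2.8]
gripper_width: 0.03
gripper_force: 24.7
```

Request:
play_rows(
  plan=[
    [[0,0,0.0008],0],
    [[0,0,0.0008],0],
    [[0,0,0.0008],0],
    [[0,0,0.0],0],
    [[0,0,0],0],
  ],
)

```text
time_s: 10.77
tool_pos: [0.5777, -0.0469, 0.0907]
ee_rot: [[-0.836, 0.549, -0.0], [0.549, 0.836, 0.0], [0.0, -0.0, -1.0]]
force: [-0.3, -0.4, -1.4]
gripper_width: 0.0299
gripper_force: 24.7
```

Run:
```python
from h import *
s=env.sense();print(s['tool_pos'],s['force'],s['wrist_torque'])
```

```text
[ 0.57768172 -0.0469093   0.09071893] [-0.27862473 -0.36022521 -1.40416238] [ 0.00205767 -0.20872993  0.01927648]
```

Request:
play_rows(
  plan=[
    [[0,0,0.0008],0],
    [[0,0,0.0008],0],
    [[0,0,0.0008],0],
    [[0,0,0.0008],0],
    [[0,0,0],0],
  ],
)

```text
time_s: 11.18
tool_pos: [0.5776, -0.0469, 0.0874]
ee_rot: [[-0.836, 0.549, -0.0], [0.549, 0.836, -0.0], [0.0, -0.0, -1.0]]
force: [-0.3, 0.5, -2.0]
gripper_width: 0.0302
gripper_force: 24.7
```

Request:
play_rows(
  plan=[
    [[0,0,0.0008],0],
    [[0,0,0.0008],0],
    [[0,0,0.0008],0],
    [[0,0,0.0],0],
    [[0,0,0],0],
  ],
)

```text
time_s: 11.6
tool_pos: [0.5777, -0.0469, 0.0852]
ee_rot: [[-0.836, 0.549, -0.0], [0.549, 0.836, 0.0], [0.0, -0.0, -1.0]]
force: [0.1, -0.1, -1.7]
gripper_width: 0.0299
gripper_force: 24.7
```

Request:
play_rows(
  plan=[
    [[0,0,0.0005],0],
    [[0,0,0.0005],0],
    [[0,0,0],0],
    [[0,0,0.0],0],
    [[0,0,0],0],
  ],
)

```text
time_s: 12.02
tool_pos: [0.5778, -0.0469, 0.0842]
ee_rot: [[-0.836, 0.549, -0.0], [0.549, 0.836, -0.0], [-0.0, -0.0, -1.0]]
force: [-0.8, -0.1, -1.7]
gripper_width: 0.03
gripper_force: 24.7
```

Request:
play_rows(
  plan=[
    [[0,0,0.0004],0],
    [[0,0,0.0004],0],
    [[0,0,0],0],
    [[0,0,0.0],0],
    [[0,0,0],0],
  ],
)

```text
time_s: 12.43
tool_pos: [0.5777, -0.0469, 0.0834]
ee_rot: [[-0.836, 0.549, -0.0], [0.549, 0.836, -0.0], [0.0, -0.0, -1.0]]
force: [0.2, -0.6, -2.6]
gripper_width: 0.0298
gripper_force: 24.7
```

Request:
play_rows(
  plan=[
    [[0,0,0.0004],0],
    [[0,0,0.0004],0],
    [[0,0,0],0],
    [[0,0,0.0],0],
    [[0,0,0],0],
  ],
)

```text
time_s: 12.85
tool_pos: [0.5778, -0.0469, 0.0827]
ee_rot: [[-0.836, 0.549, 0.0], [0.549, 0.836, -0.0], [-0.0, 0.0, -1.0]]
force: [-1.2, 1.2, 0.3]
gripper_width: 0.0301
gripper_force: 24.6
```

Request:
play_rows(
  plan=[
    [[0,0,0.0003],0],
    [[0,0,0],0],
    [[0,0,0],0],
    [[0,0,0.0],0],
    [[0,0,0],0],
  ],
)

```text
time_s: 13.27
tool_pos: [0.5779, -0.0469, 0.0825]
ee_rot: [[-0.836, 0.549, 0.0], [0.549, 0.836, -0.0], [-0.0, 0.0, -1.0]]
force: [-1.1, -0.4, 2.4]
gripper_width: 0.0301
gripper_force: 24.6
```

Request:
play_rows(
  plan=[
    [[0,0,-0.0005],0],
    [[0,8e-05,0.00025],3],
    [[0,8e-05,0.00025],3],
    [[0,0,0.0],0],
    [[0,0,0],0],
  ],
  squeeze=35,
)

```text
time_s: 13.68
tool_pos: [0.5778, -0.0466, 0.0822]
ee_rot: [[-0.775, 0.632, -0.0], [0.632, 0.775, 0.0], [0.0, 0.0, -1.0]]
force: [0.0, -0.4, -1.5]
gripper_width: 0.0295
gripper_force: 34.6
```

Request:
play_rows(
  plan=[
    [[0,8e-05,0.00025],3],
    [[0,8e-05,0.00025],3],
    [[0,0,0.0],0],
    [[0,0,0.0],0],
    [[0,0,0],0],
  ],
)

```text
time_s: 14.1
tool_pos: [0.5779, -0.0465, 0.0817]
ee_rot: [[-0.705, 0.709, -0.0], [0.709, 0.705, 0.0], [0.0, -0.0, -1.0]]
force: [-0.4, 0.5, -0.6]
gripper_width: 0.0296
gripper_force: 34.6
```

```bash
cat > st.py <<'E'
from h import *
s=env.sense();R=s['ee_rot'];y=np.degrees(np.arctan2(R[1,0],R[0,0]));a=(146.72-y)%360
print('t',s['time_s'],'turn',a.round(2),'pos',(s['tool_pos']*1000).round(2),'z+lead',((s['tool_pos'][2]+a/12000)*1000).round(2),'F',s['force'].round(1),'M',s['wrist_torque'].round(2),s['gripper_width'].round(4))
E
python3 st.py
```

```text
Traceback (most recent call last):
  File "st.py", line 3, in <module>
    print('t',s['time_s'],'turn',a.round(2),'pos',(s['tool_pos']*1000).round(2),'z+lead',((s['tool_pos'][2]+a/12000)*1000).round(2),'F',s['force'].round(1),'M',s['wrist_torque'].round(2),s['gripper_width'].round(4))
                                                                                                                                                                                           ^^^^^^^^^^^^^^^^^^^^^^^^
AttributeError: 'float' object has no attribute 'round'
```

Request:
play_rows(
  plan=[
    [[0,8e-05,0.00025],3],
    [[0,8e-05,0.00025],3],
    [[0,0,0.0],0],
    [[0,0,0.0],0],
    [[0,0,0],0],
  ],
)

```text
time_s: 14.52
tool_pos: [0.5779, -0.0465, 0.0812]
ee_rot: [[-0.627, 0.779, -0.0], [0.779, 0.627, -0.0], [0.0, -0.0, -1.0]]
force: [-0.5, 0.2, -0.0]
gripper_width: 0.0301
gripper_force: 34.6
```

Request:
play_rows(
  plan=[
    [[0,8e-05,0.00025],3],
    [[0,8e-05,0.00025],3],
    [[0,0,0.0],0],
    [[0,0,0.0],0],
    [[0,0,0],0],
  ],
)

```text
time_s: 14.93
tool_pos: [0.578, -0.0464, 0.0807]
ee_rot: [[-0.542, 0.84, -0.0], [0.84, 0.542, 0.0], [0.0, -0.0, -1.0]]
force: [-1.3, 0.6, -1.5]
gripper_width: 0.0299
gripper_force: 34.5
```

Request:
play_rows(
  plan=[
    [[0,8e-05,0.00025],3],
    [[0,8e-05,0.00025],3],
    [[0,0,0.0],0],
    [[0,0,0.0],0],
    [[0,0,0],0],
  ],
)

```text
time_s: 15.35
tool_pos: [0.5781, -0.0462, 0.0802]
ee_rot: [[-0.451, 0.892, -0.0], [0.892, 0.451, 0.0], [0.0, -0.0, -1.0]]
force: [-0.8, 1.0, -0.5]
gripper_width: 0.0299
gripper_force: 34.5
```

```bash
sed -i "s/,s\['gripper_width'\].round(4))/)/; s/a=(146.72-y)%360/a=np.float64((146.72-y)%360)/" st.py; python3 st.py
```

```text
t 15.35 turn 29.89 pos [578.14 -46.25  80.24] z+lead 82.73 F [-0.8  1.  -0.5] M [0.23 0.17 0.06]
```

Request:
play_rows(
  plan=[
    [[0,8e-05,0.00025],3],
    [[0,8e-05,0.00025],3],
    [[0,0,0.0],0],
    [[0,0,0.0],0],
    [[0,0,0],0],
  ],
)

```text
time_s: 15.77
tool_pos: [0.5782, -0.0461, 0.0797]
ee_rot: [[-0.356, 0.935, -0.0], [0.935, 0.356, 0.0], [0.0, -0.0, -1.0]]
force: [-1.7, 2.5, -0.9]
gripper_width: 0.0299
gripper_force: 34.5
```

Request:
play_rows(
  plan=[
    [[0,8e-05,0.00025],3],
    [[0,8e-05,0.00025],3],
    [[0,0,0.0],0],
    [[0,0,0.0],0],
    [[0,0,0],0],
  ],
)

```text
time_s: 16.18
tool_pos: [0.5783, -0.0461, 0.0792]
ee_rot: [[-0.256, 0.967, -0.001], [0.967, 0.256, 0.0], [0.0, -0.001, -1.0]]
force: [-3.1, 2.0, 0.6]
gripper_width: 0.0296
gripper_force: 34.5
```

Request:
play_rows(
  plan=[
    [[0,8e-05,0.00025],3],
    [[0,8e-05,0.00025],3],
    [[0,0,0.0],0],
    [[0,0,0.0],0],
    [[0,0,0],0],
  ],
)

```text
time_s: 16.6
tool_pos: [0.5784, -0.0461, 0.0787]
ee_rot: [[-0.153, 0.988, -0.001], [0.988, 0.153, 0.0], [0.0, -0.001, -1.0]]
force: [-4.2, 2.5, -0.3]
gripper_width: 0.0301
gripper_force: 34.5
```

```bash
python3 st.py
```

```text
t 16.6 turn 47.89 pos [578.39 -46.08  78.68] z+lead 82.67 F [-4.2  2.5 -0.3] M [ 0.53  0.73 -0.01]
```

Request:
play_rows(
  plan=[
    [[0.0003,-0.0005,0.00025],3],
    [[0,0,0.00025],3],
    [[0,0,0.0],0],
    [[0,0,0.0],0],
    [[0,0,0],0],
  ],
)

```text
time_s: 17.02
tool_pos: [0.5784, -0.0459, 0.0783]
ee_rot: [[-0.049, 0.999, 0.0], [0.999, 0.049, 0.0], [0.0, 0.0, -1.0]]
force: [-1.5, 2.7, -1.7]
gripper_width: 0.0296
gripper_force: 34.5
```

Request:
play_rows(
  plan=[
    [[0,0,0.00025],3],
    [[0,0,0.00025],3],
    [[0,0,0.0],0],
    [[0,0,0.0],0],
    [[0,0,0],0],
  ],
)

```text
time_s: 17.43
tool_pos: [0.5784, -0.046, 0.0778]
ee_rot: [[0.055, 0.998, 0.0], [0.998, -0.055, 0.0], [0.0, 0.0, -1.0]]
force: [-2.2, 2.6, -0.6]
gripper_width: 0.0298
gripper_force: 34.5
```

```bash
python3 st.py
```

```text
t 17.4333 turn 59.9 pos [578.36 -45.97  77.83] z+lead 82.82 F [-2.2  2.6 -0.6] M [0.53 0.35 0.03]
```

Request:
play_rows(
  plan=[
    [[0.0004,-0.0004,0.00025],3],
    [[0,0,0.00025],3],
    [[0,0,0.0],0],
    [[0,0,0.0],0],
    [[0,0,0],0],
  ],
)

```text
time_s: 17.85
tool_pos: [0.5782, -0.046, 0.0774]
ee_rot: [[0.16, 0.987, 0.001], [0.987, -0.16, -0.0], [-0.0, 0.001, -1.0]]
force: [1.1, -0.4, -2.6]
gripper_width: 0.0299
gripper_force: 34.5
```

Request:
play_rows(
  plan=[
    [[0,0,0.00025],3],
    [[0,0,0.00025],3],
    [[0,0,0.0],0],
    [[0,0,0.0],0],
    [[0,0,0],0],
  ],
)

```text
time_s: 18.27
tool_pos: [0.5781, -0.0459, 0.0769]
ee_rot: [[0.262, 0.965, 0.001], [0.965, -0.262, -0.0], [-0.0, 0.001, -1.0]]
force: [0.4, 0.3, -1.6]
gripper_width: 0.0298
gripper_force: 34.6
```

```bash
python3 st.py
```

```text
t 18.2667 turn 71.9 pos [578.14 -45.9   76.91] z+lead 82.9 F [ 0.4  0.3 -1.6] M [ 0.04 -0.1  -0.04]
```

Request:
play_rows(
  plan=[
    [[0,0,0.00025],3],
    [[0,0,0.00025],3],
    [[0,0,0.0],0],
    [[0,0,0.0],0],
    [[0,0,0],0],
  ],
)

```text
time_s: 18.68
tool_pos: [0.578, -0.0458, 0.0764]
ee_rot: [[0.361, 0.932, 0.0], [0.932, -0.361, -0.0], [-0.0, 0.0, -1.0]]
force: [0.7, -0.4, -1.5]
gripper_width: 0.03
gripper_force: 34.6
```

Request:
play_rows(
  plan=[
    [[0,0,0.00025],3],
    [[0,0,0.00025],3],
    [[0,0,0.0],0],
    [[0,0,0.0],0],
    [[0,0,0],0],
  ],
)

```text
time_s: 19.1
tool_pos: [0.578, -0.0457, 0.0759]
ee_rot: [[0.457, 0.89, 0.0], [0.89, -0.457, -0.0], [-0.0, 0.0, -1.0]]
force: [-0.0, -0.1, -1.1]
gripper_width: 0.0297
gripper_force: 34.6
```

```bash
python3 st.py
```

```text
t 19.1 turn 83.9 pos [577.98 -45.69  75.86] z+lead 82.85 F [-0.  -0.1 -1.1] M [-0.08 -0.17  0.02]
```

Request:
play_rows(
  plan=[
    [[0,0,0.00025],3],
    [[0,0,0.00025],3],
    [[0,0,0.0],0],
    [[0,0,0.0],0],
    [[0,0,0],0],
  ],
)

```text
time_s: 19.52
tool_pos: [0.5779, -0.0456, 0.0754]
ee_rot: [[0.547, 0.837, 0.0], [0.837, -0.547, -0.0], [-0.0, 0.0, -1.0]]
force: [0.1, -0.2, -1.6]
gripper_width: 0.0298
gripper_force: 34.6
```

Request:
play_rows(
  plan=[
    [[0,0,0.00025],3],
    [[0,0,0.00025],3],
    [[0,0,0.0],0],
    [[0,0,0.0],0],
    [[0,0,0],0],
  ],
)

```text
time_s: 19.93
tool_pos: [0.5779, -0.0456, 0.0748]
ee_rot: [[0.632, 0.775, 0.0], [0.775, -0.632, -0.0], [0.0, 0.0, -1.0]]
force: [1.8, -0.2, -0.9]
gripper_width: 0.0298
gripper_force: 34.6
```

```bash
python3 st.py
```

```text
t 19.9333 turn 95.89 pos [577.95 -45.61  74.83] z+lead 82.82 F [ 1.8 -0.2 -0.9] M [-0.08 -0.09  0.03]
```

Request:
play_rows(
  plan=[
    [[0,0,0.00025],3],
    [[0,0,0.00025],3],
    [[0,0,0.0],0],
    [[0,0,0.0],0],
    [[0,0,0],0],
  ],
)

```text
time_s: 20.35
tool_pos: [0.578, -0.0456, 0.0747]
ee_rot: [[0.709, 0.705, 0.0], [0.705, -0.709, -0.0], [0.0, 0.0, -1.0]]
force: [-1.3, 0.1, 5.7]
gripper_width: 0.0296
gripper_force: 34.5
```

```bash
python3 st.py
```

```text
t 20.35 turn 101.89 pos [578.   -45.56  74.66] z+lead 83.15 F [-1.3  0.1  5.7] M [-0.01  0.41 -0.03]
```

Request:
play_rows(
  plan=[
    [[0,0,0.00025],3],
    [[0,0,0.00025],3],
    [[0,0,0.0],0],
    [[0,0,0.0],0],
    [[0,0,0],0],
  ],
)

```text
time_s: 20.77
tool_pos: [0.5783, -0.0456, 0.0745]
ee_rot: [[0.779, 0.627, 0.001], [0.627, -0.779, -0.0], [0.001, 0.001, -1.0]]
force: [-2.0, 0.2, 9.2]
gripper_width: 0.0295
gripper_force: 34.5
```

```bash
python3 st.py
```

```text
t 20.7667 turn 107.92 pos [578.3  -45.58  74.53] z+lead 83.53 F [-2.   0.2  9.2] M [-0.01  0.51  0.02]
```

Request:
play_rows(
  plan=[
    [[0,0,0.0003],3],
    [[0,0,0.0003],3],
    [[0,0,0.0],0],
    [[0,0,0.0],0],
    [[0,0,0],0],
  ],
)

```text
time_s: 21.18
tool_pos: [0.5786, -0.0457, 0.0741]
ee_rot: [[0.841, 0.542, 0.001], [0.542, -0.841, -0.0], [0.001, 0.001, -1.0]]
force: [-2.0, -0.7, 8.0]
gripper_width: 0.0301
gripper_force: 34.5
```

```bash
python3 st.py
```

```text
t 21.1833 turn 113.92 pos [578.59 -45.68  74.06] z+lead 83.55 F [-2.  -0.7  8. ] M [-0.03  0.36 -0.03]
```

Request:
play_rows(
  plan=[
    [[0,0,0.00025],3],
    [[0,0,0.00025],3],
    [[0,0,0.0],0],
    [[0,0,0.0],0],
    [[0,0,0],0],
  ],
)

```text
time_s: 21.6
tool_pos: [0.5788, -0.0457, 0.0736]
ee_rot: [[0.893, 0.451, 0.002], [0.451, -0.893, -0.0], [0.002, 0.001, -1.0]]
force: [-1.5, 0.2, 9.3]
gripper_width: 0.0298
gripper_force: 34.5
```

```bash
python3 st.py
```

```text
t 21.6 turn 119.92 pos [578.77 -45.69  73.64] z+lead 83.63 F [-1.5  0.2  9.3] M [-0.01  0.34  0.  ]
```

Request:
play_rows(
  plan=[
    [[0,0,0.0003],3],
    [[0,0,0.0003],3],
    [[0,0,0.0],0],
    [[0,0,0.0],0],
    [[0,0,0],0],
  ],
)

```text
time_s: 22.02
tool_pos: [0.5789, -0.0457, 0.0731]
ee_rot: [[0.935, 0.355, 0.002], [0.355, -0.935, -0.0], [0.002, 0.001, -1.0]]
force: [-0.6, -0.3, 9.0]
gripper_width: 0.0297
gripper_force: 34.5
```

Request:
play_rows(
  plan=[
    [[0,0,0.0003],3],
    [[0,0,0.0],0],
    [[0,0,0.0],0],
    [[0,0,0.0],0],
    [[0,0,0],0],
  ],
)

```text
time_s: 22.43
tool_pos: [0.5789, -0.0457, 0.0728]
ee_rot: [[0.952, 0.306, 0.002], [0.306, -0.952, -0.0], [0.002, 0.001, -1.0]]
force: [-1.7, 0.6, 8.6]
gripper_width: 0.0299
gripper_force: 34.5
```

```bash
python3 st.py
```

```text
t 22.4333 turn 128.92 pos [578.94 -45.68  72.81] z+lead 83.56 F [-1.7  0.6  8.6] M [-0.08  0.25 -0.  ]
```

Request:
play_rows(
  plan=[
    [[0,0,0.0003],3],
    [[0,0,0.0],0],
    [[0,0,0.0],0],
    [[0,0,0.0],0],
    [[0,0,0],0],
  ],
)

```text
time_s: 22.85
tool_pos: [0.579, -0.0457, 0.0725]
ee_rot: [[0.967, 0.255, 0.002], [0.255, -0.967, -0.0], [0.002, 0.001, -1.0]]
force: [-1.3, -1.0, 9.7]
gripper_width: 0.0298
gripper_force: 34.5
```

Request:
play_rows(
  plan=[
    [[0,0,0],0],
    [[0,0,0.0],0],
    [[0,0,0.0],0],
    [[0,0,0.0],0],
    [[0,0,0],0],
  ],
  jaw=0.06,
)

```text
time_s: 23.27
tool_pos: [0.5776, -0.0455, 0.0712]
ee_rot: [[0.967, 0.254, -0.001], [0.254, -0.967, 0.0], [-0.0, -0.0, -1.0]]
force: [-1.1, -1.0, 0.2]
gripper_width: 0.0592
gripper_force: 0.0
```

```bash
python3 st.py
```

```text
t 23.2667 turn 132.0 pos [577.63 -45.51  71.22] z+lead 82.22 F [-1.1 -1.   0.2] M [-0.02 -0.03  0.03]
```

Released cleanly, so I back straight up and look.

Request:
play_rows(
  plan=[
    [[0,0,-0.01],0],
    [[0,0,-0.02],0],
    [[0,0,-0.03],0],
    [[0,0,-0.03],0],
    [[0,0,-0.03],0],
  ],
)

```text
time_s: 23.68
tool_pos: [0.5776, -0.0455, 0.1934]
ee_rot: [[0.967, 0.254, -0.0], [0.254, -0.967, 0.0], [-0.0, -0.0, -1.0]]
force: [0.8, 0.9, 0.4]
gripper_width: 0.0602
gripper_force: 0.0
```

Request:
play_rows(
  plan=[
    [[0,0,-0.03],0],
    [[0,0,0.0],0],
    [[0,0,0.0],0],
    [[0,0,0.0],0],
    [[0,0,0],0],
  ],
)

```text
time_s: 24.1
tool_pos: [0.5769, -0.0455, 0.2204]
ee_rot: [[0.967, 0.254, -0.002], [0.254, -0.967, 0.0], [-0.002, -0.001, -1.0]]
force: [-0.6, 0.7, 0.4]
gripper_width: 0.0603
gripper_force: 0.0
```

```bash
python3 st.py
python3 - <<'E'
from h import *
a,d=env.capture('side')
P=cloud('side',d);m=(np.hypot(*(P[:,:2]-[.577,-.047]).T)<.02)&(P[:,2]>.099)&(P[:,2]<.112);print('top z',np.median(P[m,2]),m.sum())
cv2.imwrite('pics/c5.png',cv2.resize(a[165:285,230:390],(800,600),interpolation=cv2.INTER_CUBIC))
E
```

```text
t 24.1 turn 132.01 pos [576.86 -45.53 220.36] z+lead 231.36 F [-0.6  0.7  0.4] M [0.01 0.03 0.01]
top z 0.10427231974407461 182
```

View pics/c5.png

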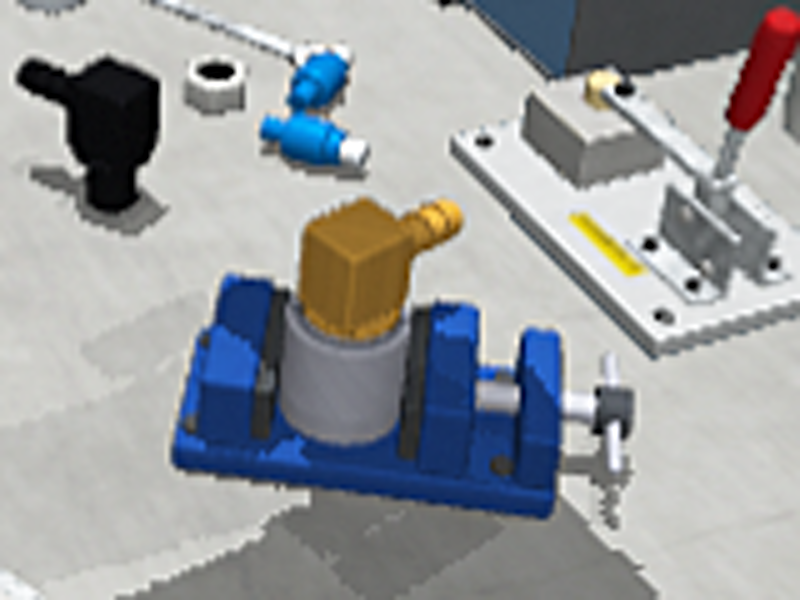

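The picture shows the elbow upright in the port (crop 355,265), with its top at z = 104 mm as expected and the gripper clear. I am handing it in.

```bash
python3 -c "
from workcell import env
print(env.job_done())"
```

```text
the job is handed in; nothing more can be done
None
```

I screwed the brass elbow into the port, stopped about 34° past first contact with the packing ring (foot about 2.2 mm further down), let go without turning back, and handed the job in at about 24 s; no verdict came back.

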